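# Snap the sprung dust cap into the microscope's camera tube

### The job

Close the open camera tube with its dust cap: pinch the cap's two upright tabs together, lower the cap into the tube's mouth until its flange lies flat on the rim, and let the tabs go so that their catches spring out under the rim and lock it on. How far the tube's barrel stands out is not known, so feel for the rim and press only gently. Leave the other things on the bench where they are.

Things in the scene. Friction and masses are not known exactly. Their poses are not given: they have to be found in the camera images.
- tube: Camera tube, upright and fixed, mouth up: dark base disc 110 mm across, 20 high; white sleeve 82 across; out of it stands a bare metal barrel 72 mm across. Origin on its axis at bench level, z up. The barrel was left firmly clamped at any extension: its flat rim lies anywhere from 90 to 114 mm above the origin, not measured: feel for it. Keep the load on the tube under 25 N.
- mouth_low (a point): Point on the tube's axis 90 mm above bench, where the rim would be with the barrel in (true rim: 0 to 24 mm higher). Round mouth (cap fits at any yaw), from the rim down: lip of 54 mm inner diameter, 4 mm thick; beneath it an undercut groove 62 mm across, to 16 mm under the rim; a lens 16 mm under the rim. The rim ring is cushioned: it yields from 3 N, by 3 mm at 18 N, then is rigid.
- cap_grip (a point): Point on the cap's axis at the height to grip its tabs, 39 mm above the nose's underside. z up; y is the line along which the tabs are pinched. The two upright tabs are 20 mm wide (x), 4 thick, and rise from the flange's top (18 mm above the nose's underside) to 46 mm. Their outer faces are 54 mm apart when free, 40 mm when pinched fully to their stops.
- cap_nose (a point): Centre of the cap's underside. Black plastic cap, 60 to 90 g, lies nose down. Going up: 4 mm chamfer from 44 to 52 mm diameter; plug 52 mm across to 14 mm; flange 68 mm across from 14 to 18 mm, its underside seats on the rim. Each tab has a catch 5 to 9 mm up, 14 mm wide; both span 64 mm free (cannot be forced past the lip), 50 mm fully pinched (pass it). Seated, they lie 1 mm under the lip.
- tab_a (a joint): How far the tab on the cap's +y side is pressed inwards, m: 0 free, 0.007 fully pinched (stop). Its spring pushes outwards with about 2 N when free and 6 N when fully pinched. It passes the lip only above about 0.006; locked in the tube's groove it reads about 0.0018; caught against the lip it reads 0.005 to 0.006.
- tab_b (a joint): The same for the tab on the cap's -y side.
- reagent_mid (a point): Bystander: amber glass bottle, 54 mm across and 105 mm tall; the point is at its middle.
- slidebox_mid (a point): Bystander: grey slide box, 85 x 36 x 28 mm; the point is at its middle.
- beaker_mid (a point): Bystander: small glass beaker, 60 mm across and 60 mm tall; the point is at its middle.
Things that resemble listed ones, but are neither listed nor needed, are in the scene too. What is shaped like the part that bears cap_grip but green is not meant.

How it is judged (in metres and radians):
On the way:
1. the cap is lifted clear of the bench with both tabs pinched (height (world z) of cap_grip above 0.07 m and value of joint each of tab_a, tab_b above 0.005 m), for 0.2 s.
At the end, for the whole second after the job is handed in: The cap sits level (within 0.06 rad) in the tube's mouth, its axis within 4 mm of the tube's, and both tabs have been let go and have sprung out into the groove under the lip (each tab between 0.5 and 4 mm inwards of its free position) (horizontal distance between cap_grip and tube below 0.004 m and height (world z) of cap_grip above 0.105 m and angle between cap_grip's own z axis and vertical below 0.06 rad and value of joint tab_a between 0.0005 and 0.004 m and value of joint tab_b between 0.0005 and 0.004 m); the robot touches nothing.
It fails at once if the tube is pressed or knocked with more than 25 N (contact force between tube and anything else above 25 N).
It fails at once if a bystander is moved by more than 20 mm (distance of any of reagent_mid, slidebox_mid, beaker_mid from where it was at the start of the episode above 0.02 m).
It also fails if it takes over 45 s, if anything falls off the work surface, if the arm or the gripper's body presses on something with over 40 N, if the wrist force passes 120 N, or if a joint passes its speed limit or range.

### The arm

A 6-joint arm with a two-finger parallel gripper is mounted at the origin on the work surface. World frame = base frame: x ahead of the robot, y to its left, z up, the work surface at z = 0. Lengths are in m, angles in degrees, forces in N, time in s.
With the tool pointing down it reaches from about 0.35 to 0.875 m from the base axis. Payload 4.2 kg.
Tool frame: the origin (TCP) lies where the fingers leave the gripper's body, on its centre line; the fingertips stand 70 mm ahead of it and the grasp point (between the pads) lies 51 mm ahead of it; z points along the fingers, y is the direction in which the jaws open and shut (so a half turn about z gives the same grasp; the last joint's range is limited). The gripper opens to 87 mm and grips with 3 to 60 N. Pads are 19 mm wide; open, the fingers measure 117 mm over their backs; the gripper's body (75 mm by 190 mm) begins 51 mm behind the grasp point.
Start: joints at [90.848, 22.042, 0.453, 0, -68.411, -14.817], TCP at [0.151, 0.607, 0.292] pointing down, gripper open.
Joint ranges: [-179.83, 179.83], [-69.29, 118.12], [-61.27, 80.66], [-181.25, 117.63], [-171.15, -9.14], [-177.46, 177.46]. Speed limits (degrees/s): [159.86, 159.86, 180, 180, 180, 180].

### API

Orientations are given as a 3x3 rotation matrix whose columns are the frame's x, y, z axes.
In Python, from station import sense, capture, camera_model, finish_job gives the robot as it stands.
- The arm moves only by the shell command python3 -m inch 'ROWS'. ROWS is JSON, a list of rows, each an object with "hand": the closure, from 0 (fully open) to 1 (shut); "slide": the shift along the world's x, y, z in cm, a list of three; "yaw": the turn about the world's z in rad. A call has 1 to 10 rows; each row is the pose to reach, as a shift and turn from the pose commanded when the call began; what a row does not reach only later rows make up. A row lasts 1/8 s, in which the tool goes at most 62.5 mm and 10.7 degrees, less where a joint would pass 70% of its speed; a pose out of reach is approached as far as the arm can. A call with a gripper value outside its range is refused whole. The fingers move at their own pace and stop on an object; the grip force is fixed at half the most. Time passes only in rows, so rows that repeat a pose let the fingers close. It gives the time, the measured TCP pose, the force and the opening at its end, in the units of the state.
- sense(): the state, without advancing time (a new reading comes with each control period).
- capture(name): name is "side" or "top" or "wrist"; returns the picture (400x640x3 uint8, blue, green, red); there is no depth.
- camera_model(name): a dict with "mtx" (3x3 intrinsics, pixels), "xyz" and "orientation" of the camera in the world; the wrist camera has in their place "tool_from_camera" (4x4, takes a point from camera to tool coordinates, whose origin is the TCP and whose axes are the flange's). Camera axes: x right, y up, looking along -z (the intrinsics and any distortion apply to the point x, -y, -z); pixel columns grow to the right and rows downward; lengths in m; the calibration is good to about 2 mm. A picture is of the moment at which its call begins: read the wrist's pose just before it. camera_model takes no time and is no camera call.
- finish_job(): hands the job in, once; it reports no verdict.
The state is a dict: "time_s": time; "joints": joint angles; "joint_velocities": joint speeds; "effort": joint torques, N m; "tcp_pos": TCP position; "ee_rot": TCP orientation; "wrist_force": force on the tool from outside, world axes, zero at the start; "moment": the same for the moment, N m; "gripper_width": opening from 0.0 (shut) to 1.0 (fully open).
Only numpy, scipy, OpenCV 4.12 (cv2) and the standard library are available. Lean on these libraries where they do the work, as an engineer would, in place of code of your own. Each camera call takes 0.05 s, during which the arm holds its last target. There are 200 camera calls.

## Working session

There is one attempt and no reset: what is moved stays moved. The work goes in short steps, Python scripts to look and compute and a shell command to move; the robot and the scene stay as the last step left them, time stands still between calls to the robot, and variables do not carry over. Pictures are saved under pics/ and viewed, about 8 in all and at most 12, crops included, and the job is handed in when it is done.

```bash
mkdir -p pics; python3 - <<'E'
from station import *
import cv2,numpy as np
s=sense();print(s)
for n in("top","side","wrist"):
    im=capture(n);cv2.imwrite(f"pics/{n}0.png",im)
    m=camera_model(n);print(n,{k:np.round(v,4).tolist() if not isinstance(v,str) else v for k,v in m.items()})
E
```

```text
{'time_s': 0.0, 'joints': array([ 9.08487957e+01,  2.20892608e+01,  3.80861047e-01, -2.76640177e-02,
       -6.84098826e+01, -1.48176512e+01]), 'joint_velocities': array([-0.08600884,  0.09262352,  0.07158123,  0.05134136, -0.08880839,
       -0.1002227 ]), 'effort': array([-1.20755230e-03, -3.90663350e+01,  1.87398523e+01,  4.21996146e+00,
        1.09310111e-02, -1.91582585e-04]), 'tcp_pos': array([0.15073164, 0.60609833, 0.29118606]), 'ee_rot': array([[ 9.70384091e-01, -2.41566845e-01, -4.18322560e-04],
       [-2.41567188e-01, -9.70381886e-01, -2.07079914e-03],
       [ 9.43037805e-05,  2.11052355e-03, -9.99997768e-01]]), 'wrist_force': array([ 0.31030398, -0.59254443,  0.2500272 ]), 'moment': array([-0.02343138, -0.01809723,  0.01970566]), 'gripper_width': 0.9983428655877875}
top {'mtx': [[474.9612, 0.0, 314.4651], [0.0, 474.9612, 194.6756], [0.0, 0.0, 1.0]], 'xyz': [0.434, -0.0274, 1.1457], 'orientation': [[0.0188, 0.9832, -0.1813], [-0.9996, 0.0149, -0.0231], [-0.02, 0.1817, 0.9831]]}
side {'mtx': [[405.9049, 0.0, 317.4917], [0.0, 405.9049, 198.7972], [0.0, 0.0, 1.0]], 'xyz': [0.1548, -0.4758, 0.7046], 'orientation': [[0.6724, 0.5146, -0.5321], [-0.7401, 0.4528, -0.4973], [-0.015, 0.7282, 0.6852]]}
wrist {'mtx': [[308.9343, 0.0, 322.3735], [0.0, 308.9343, 195.1558], [0.0, 0.0, 1.0]], 'tool_from_camera': [[0.0002, 0.9638, 0.2667, 0.0734], [1.0, -0.0001, -0.0002, 0.0008], [-0.0002, 0.2667, -0.9638, -0.0924], [0.0, 0.0, 0.0, 1.0]]}
```

View pics/top0.png

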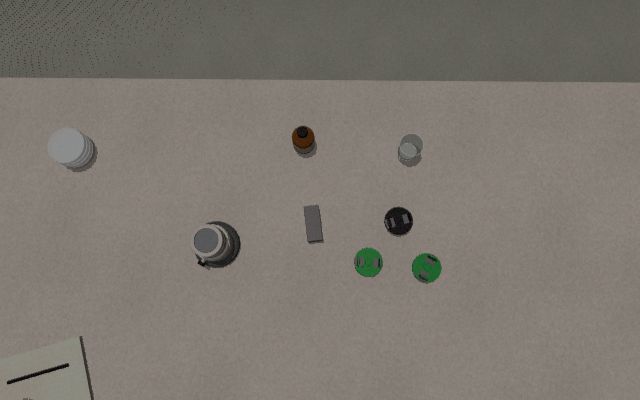

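View pics/side0.png

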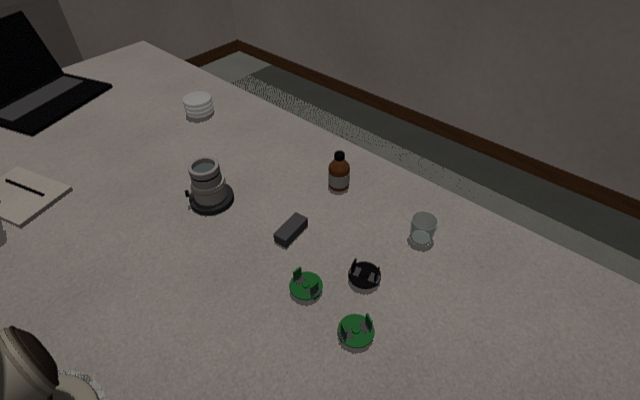

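Candidates for the cap, in top-view pixels: black (398,221), green (368,262) and green (427,267). The green ones are excluded, so I choose the black one. The tube is at (210,240), and the white stack at (70,148) is a lookalike for it. Next is a close crop plus ray casts.

```bash
cat > h.py <<'E'
import cv2,numpy as np
from station import *
def cam(n,s=None):
    m=camera_model(n)
    if n!="wrist": return np.array(m["mtx"]),np.array(m["xyz"]),np.array(m["orientation"])
    T=np.array(m["tool_from_camera"]);R=np.array(s["ee_rot"])
    return np.array(m["mtx"]),np.array(s["tcp_pos"])+R@T[:3,3],R@T[:3,:3]
def ray(c,p):
    K,o,R=c; d=np.linalg.solve(K,[p[0],p[1],1.]); return o,R@(d*[1,-1,-1])
def onz(c,p,z):
    o,d=ray(c,p); return o+d*(z-o[2])/d[2]
def proj(c,X):
    K,o,R=c; q=R.T@(np.array(X)-o)*[1,-1,-1]; q=K@q; return q[:2]/q[2]
E
python3 - <<'E'
from h import *
t=cv2.imread("pics/top0.png");s=cv2.imread("pics/side0.png")
def crop(i,x,y,w=36,h=30,f=5.5): return cv2.resize(i[y-h:y+h,x-w:x+w],None,fx=f,fy=f,interpolation=cv2.INTER_CUBIC)
g=np.vstack([np.hstack([crop(t,398,221),crop(s,365,275)]),np.hstack([crop(t,213,243),crop(s,208,185)])])
g=np.clip(g.astype(float)*1.6,0,255).astype(np.uint8)
cv2.imwrite("pics/crops.png",g[:600,:800]);print(g.shape)
T=cam("top");S=cam("side")
for n,im,c,b in(("top",t,T,(398,221)),("side",s,S,(365,275))):
    x,y=b;hsv=cv2.cvtColor(im,cv2.COLOR_BGR2HSV)
    m=((im.max(2)<45)*255).astype(np.uint8);r=np.zeros_like(m);r[y-25:y+25,x-25:x+25]=1;m*=r
    cs,_=cv2.findContours(m,cv2.RETR_EXTERNAL,cv2.CHAIN_APPROX_NONE);k=max(cs,key=cv2.contourArea);(e)=cv2.minEnclosingCircle(k)
    print(n,e,cv2.boundingRect(k),onz(c,e[0],.016))
print("base",onz(T,(217,245),.0),"mouth",onz(T,(208,240),.1), onz(S,(205,165),.1))
print("bottle",onz(T,(303,132),.1),"box",onz(T,(313,224),.028),"beaker",onz(T,(411,146),.06),"greens",onz(T,(368,262),.018),onz(T,(427,267),.018))
E
```

```text
(660, 792, 3)
top ((398.2118225097656, 220.59852600097656), 13.880630493164062) (385, 208, 28, 27) [ 0.58244844 -0.2019762   0.016     ]
side ((364.67474365234375, 273.1213684082031), 17.117746353149414) (348, 259, 33, 30) [ 0.58799489 -0.20020424  0.016     ]
base [0.51807273 0.2326824  0.        ] mouth [0.52140034 0.23057758 0.1       ] [0.53349501 0.24531244 0.1       ]
bottle [0.77278593 0.02622177 0.1       ] box [0.56949497 0.00096066 0.028     ] beaker [ 0.75446329 -0.22757488  0.06      ] greens [ 0.48312705 -0.12969014  0.018     ] [ 0.47401834 -0.26730937  0.018     ]
```

View pics/crops.png

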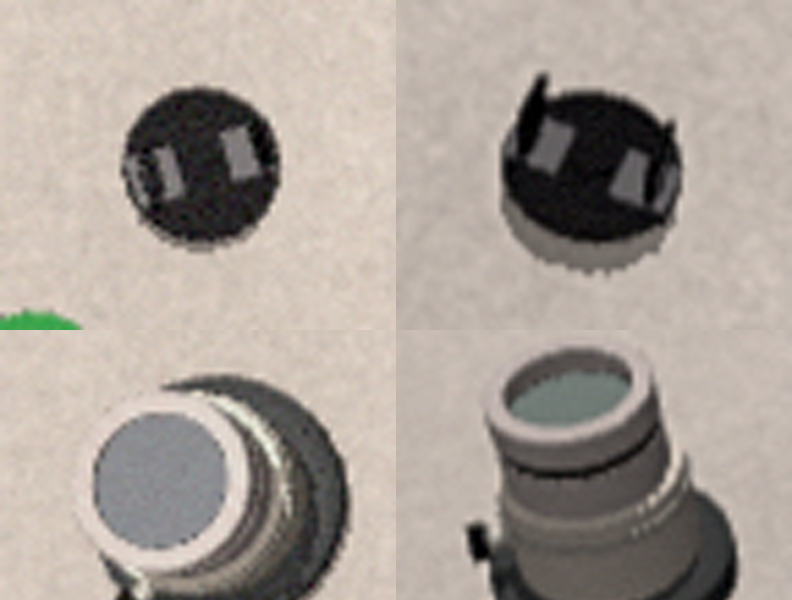

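The crops show the black cap with upright tabs whose pinch line runs about 14° off the image's horizontal, and the tube mouth with its centre near top (206,240) and side (204,166). I'm moving over the tube for a wrist look on the way to the cap.

```bash
python3 -m inch '[{"hand":0,"slide":[4,-4,0],"yaw":0.05},{"hand":0,"slide":[8,-8,0],"yaw":0.1},{"hand":0,"slide":[12,-12,0],"yaw":0.15},{"hand":0,"slide":[16,-16,0],"yaw":0.2},{"hand":0,"slide":[20,-20,0],"yaw":0.25},{"hand":0,"slide":[24,-24,0],"yaw":0.3},{"hand":0,"slide":[28,-28,0],"yaw":0.35},{"hand":0,"slide":[32,-32,0],"yaw":0.4},{"hand":0,"slide":[36,-36,0],"yaw":0.45},{"hand":0,"slide":[37.5,-37,0],"yaw":0.5}]'
python3 -m inch '[{"hand":0,"slide":[0,0,0],"yaw":0},{"hand":0,"slide":[0,0,0],"yaw":0}]'
python3 - <<'E'
from h import *
s=sense();im=capture("wrist");cv2.imwrite("pics/w1.png",im);np.savez("w1.npz",tcp_pos=s["tcp_pos"],ee_rot=s["ee_rot"]);print(s["tcp_pos"],s["ee_rot"][:,1],s["wrist_force"])
T=cam("top");S=cam("side")
a,d=ray(T,(206.1,240.3));b,e=ray(S,(203.6,165.9))
k=np.linalg.lstsq(np.c_[d,-e],b-a,rcond=None)[0];p=a+k[0]*d;q=b+k[1]*e;print(p,q)
print(proj(cam("wrist",s),(p+q)/2))
E
```

```text
time_s: 1.4
tcp_pos: [0.5273, 0.234, 0.2917]
ee_rot: [[0.968, 0.251, -0.001], [0.251, -0.968, -0.001], [-0.001, 0.0, -1.0]]
wrist_force: [-0.3, 0.3, -0.1]
gripper_width: 1.0
time_s: 1.65
tcp_pos: [0.5254, 0.2367, 0.292]
ee_rot: [[0.967, 0.253, -0.001], [0.253, -0.967, -0.0], [-0.001, 0.0, -1.0]]
wrist_force: [-0.5, -0.5, -0.0]
gripper_width: 0.997
[0.52535155 0.23671908 0.29198815] [ 2.53178920e-01 -9.67419471e-01  4.59644884e-05] [-5.04337910e-01 -4.90385364e-01 -2.65397532e-04]
[0.51964986 0.23168391 0.11225678] [0.52166643 0.23053547 0.11213605]
[325.89250401 198.7847185 ]
```

View pics/w1.png

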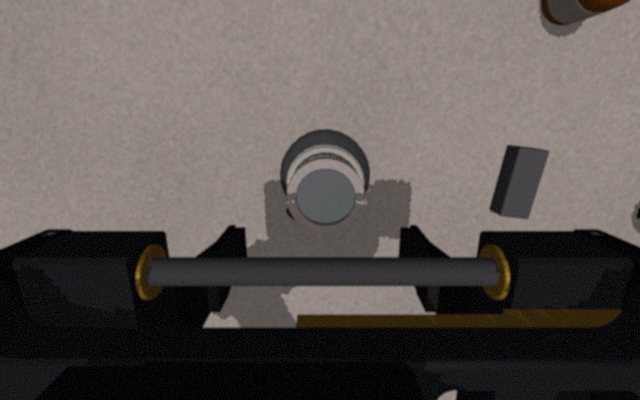

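The wrist view shows the mouth at about (326,196), where triangulation predicted (326,199), so the rim is near z≈0.11. I'll refine the mouth by fitting an ellipse and move on to the cap.

```bash
python3 - <<'E'
from h import *
w=np.load("w1.npz");C=cam("wrist",w)
for n,im,c,p in(("w",cv2.imread("pics/w1.png"),C,(326,196)),("t",cv2.imread("pics/top0.png"),cam("top"),(206,240)),("s",cv2.imread("pics/side0.png"),cam("side"),(204,168))):
    d=np.abs(im.astype(int)-np.median(im[p[1]-3:p[1]+4,p[0]-3:p[0]+4].reshape(-1,3),0)).max(2)
    m=((cv2.GaussianBlur(d.astype(np.float32),(3,3),0)<14)*255).astype(np.uint8)
    _,l,st,ce=cv2.connectedComponentsWithStats(m,connectivity=4);i=l[p[1],p[0]];mm=(l==i).astype(np.uint8)
    k=max(cv2.findContours(mm,0,1)[0],key=cv2.contourArea);e=cv2.fitEllipse(cv2.convexHull(k))
    print(n,st[i],np.round(e[0],1),np.round(e[1],1),onz(c,e[0],.112),onz(c,e[0],.108))
E
python3 -m inch '[{"hand":0,"slide":[0.6,-4.5,0],"yaw":0},{"hand":0,"slide":[1.2,-9,0],"yaw":0},{"hand":0,"slide":[1.8,-13.5,0],"yaw":0},{"hand":0,"slide":[2.4,-18,0],"yaw":0},{"hand":0,"slide":[3,-22.5,0],"yaw":0},{"hand":0,"slide":[3.6,-27,0],"yaw":0},{"hand":0,"slide":[4.2,-31.5,-2],"yaw":0},{"hand":0,"slide":[4.8,-36,-4],"yaw":0},{"hand":0,"slide":[5.4,-40.5,-6],"yaw":0},{"hand":0,"slide":[5.8,-43.8,-8],"yaw":0}]'
python3 -m inch '[{"hand":0,"slide":[0,0,0],"yaw":0},{"hand":0,"slide":[0,0,0],"yaw":0}]'
python3 - <<'E'
from h import *
s=sense();im=capture("wrist");cv2.imwrite("pics/w2.png",im);np.savez("w2.npz",tcp_pos=s["tcp_pos"],ee_rot=s["ee_rot"])
cv2.imwrite("pics/w2c.png",cv2.resize(im[80:280,200:440],None,fx=3,fy=3,interpolation=cv2.INTER_CUBIC))
E
```

```text
w [ 256  170  111   86 4147] [311.2 219.8] [ 78.6 125.2] [0.49733873 0.23913809 0.112     ] [0.4958858  0.23891479 0.108     ]
t [195 229  23  23 433] [205.7 240. ] [22.7 23.9] [0.52032197 0.23265022 0.112     ] [0.52065616 0.2336566  0.108     ]
s [193 163  21   9 138] [203.3 167.1] [ 8.4 20.1] [0.5186341  0.22769407 0.112     ] [0.52108975 0.23244316 0.108     ]
time_s: 2.95
tcp_pos: [0.584, -0.202, 0.2118]
ee_rot: [[0.967, 0.254, 0.0], [0.254, -0.967, -0.0], [0.0, 0.0, -1.0]]
wrist_force: [0.7, 0.1, 0.1]
gripper_width: 0.996
time_s: 3.2
tcp_pos: [0.5841, -0.2005, 0.2127]
ee_rot: [[0.967, 0.255, 0.001], [0.255, -0.967, -0.0], [0.001, 0.0, -1.0]]
wrist_force: [0.8, -0.7, 0.3]
gripper_width: 0.997
```

View pics/w2c.png

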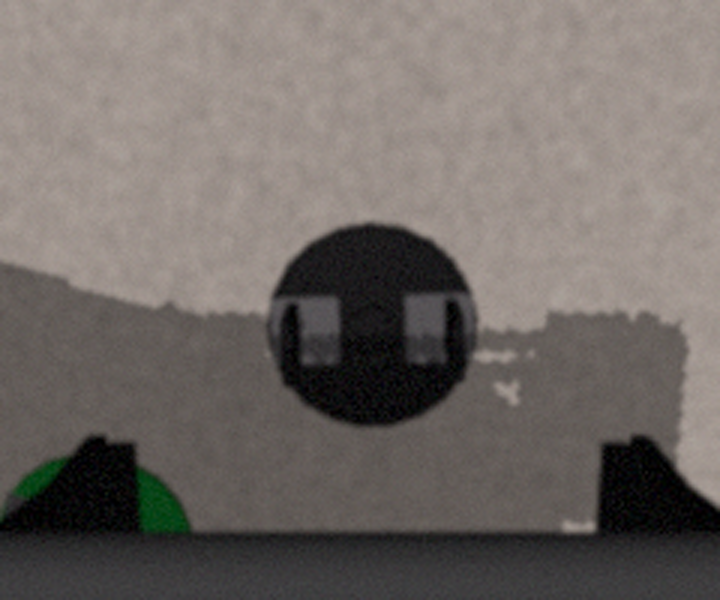

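The wrist crop shows the black cap's flange centred at about (324,188) px, with its tabs level in the image, so the yaw is right.

```bash
python3 - <<'E'
from h import *
w=np.load("w2.npz");C=cam("wrist",w);im=cv2.imread("pics/w2.png")
m=((cv2.GaussianBlur(im,(3,3),0).max(2)<52)*255).astype(np.uint8);r=np.zeros_like(m);r[145:228,280:370]=1;m*=r
cs=cv2.findContours(m,0,1)[0];k=max(cs,key=cv2.contourArea);h=cv2.convexHull(k);e=cv2.fitEllipse(h);print(e,cv2.boundingRect(k))
p=onz(C,e[0],.017);print("cap",p,"delta",p-w["tcp_pos"],"diam",[np.linalg.norm(onz(C,(e[0][0]-e[1][1]/2,e[0][1]),.017)-onz(C,(e[0][0]+e[1][1]/2,e[0][1]),.017))])
# tube rim: ring outline by fixed ROI, contour of bluish lens
w=np.load("w1.npz");C=cam("wrist",w);im=cv2.imread("pics/w1.png").astype(int)
d=cv2.GaussianBlur((im[...,0]-im[...,2]).astype(np.float32),(3,3),0)
for th in(0,4,8):
    m=((d>th)*255).astype(np.uint8);r=np.zeros_like(m);r[155:235,285:370]=1;m*=r
    k=max(cv2.findContours(m,0,1)[0],key=cv2.contourArea);e=cv2.fitEllipse(cv2.convexHull(k));print(th,e,cv2.boundingRect(k),onz(C,e[0],.112),onz(C,e[0],.1))
E
```

```text
((323.5793151855469, 188.4825897216797), (66.72172546386719, 67.44039916992188), 85.84164428710938) (291, 155, 66, 67)
cap [ 0.58465476 -0.2026376   0.017     ] delta [ 0.00053767 -0.00215178 -0.19571009] diam [np.float64(0.06486641068792652)]
0 ((325.160888671875, 196.15194702148438), (53.92475891113281, 57.243446350097656), 89.76274108886719) (297, 169, 58, 54) [0.52285892 0.23238401 0.112     ] [0.51962479 0.23141649 0.1       ]
4 ((325.1793212890625, 195.73236083984375), (51.51071548461914, 55.32465744018555), 91.74626922607422) (298, 170, 56, 52) [0.52324885 0.23246969 0.112     ] [0.52003191 0.23150594 0.1       ]Traceback (most recent call last):
  File "<stdin>", line 11, in <module>
ValueError: max() iterable argument is empty
```

```bash
python3 -m inch '[{"hand":0,"slide":[0,-0.2,-2.5],"yaw":0},{"hand":0,"slide":[0,-0.2,-5],"yaw":0},{"hand":0,"slide":[0,-0.2,-7.5],"yaw":0},{"hand":0,"slide":[0,-0.2,-9.5],"yaw":0},{"hand":0,"slide":[0,-0.2,-11],"yaw":0},{"hand":0,"slide":[0,-0.2,-12],"yaw":0},{"hand":0,"slide":[0,-0.2,-12],"yaw":0},{"hand":0,"slide":[0,-0.2,-12],"yaw":0}]'
python3 -m inch '[{"hand":0.25,"slide":[0,0,0],"yaw":0},{"hand":0.45,"slide":[0,0,0],"yaw":0},{"hand":0.6,"slide":[0,0,0],"yaw":0},{"hand":1,"slide":[0,0,0],"yaw":0},{"hand":1,"slide":[0,0,0],"yaw":0},{"hand":1,"slide":[0,0,0],"yaw":0},{"hand":1,"slide":[0,0,0],"yaw":0}]'
```

```text
time_s: 4.25
tcp_pos: [0.5844, -0.2035, 0.093]
ee_rot: [[0.967, 0.254, 0.002], [0.254, -0.967, -0.0], [0.001, 0.001, -1.0]]
wrist_force: [-0.3, 0.2, -0.2]
gripper_width: 1.003
time_s: 5.12
tcp_pos: [0.5841, -0.2036, 0.0927]
ee_rot: [[0.967, 0.254, 0.001], [0.254, -0.967, -0.0], [0.001, 0.0, -1.0]]
wrist_force: [-0.2, 0.9, 3.7]
gripper_width: 0.436
```

```bash
python3 -m inch '[{"hand":1,"slide":[0,0,0],"yaw":0},{"hand":1,"slide":[0,0,0],"yaw":0},{"hand":1,"slide":[0,0,1],"yaw":0},{"hand":1,"slide":[0,0,3],"yaw":0},{"hand":1,"slide":[0,0,6],"yaw":0},{"hand":1,"slide":[0,0,10],"yaw":0},{"hand":1,"slide":[0,0,14],"yaw":0},{"hand":1,"slide":[0,0,18],"yaw":0},{"hand":1,"slide":[0,0,20],"yaw":0},{"hand":1,"slide":[0,0,20],"yaw":0}]'
python3 - <<'E'
from h import *
s=sense();print(s["wrist_force"],s["gripper_width"]);im=capture("wrist");cv2.imwrite("pics/w3.png",im)
b=capture("side");c=proj(cam("side"),s["tcp_pos"]-[0,0,.06]).astype(int);print(c)
g=b[c[1]-50:c[1]+50,c[0]-60:c[0]+60]
cv2.imwrite("pics/g.png",np.vstack([cv2.resize(np.clip(g*1.6,0,255).astype(np.uint8),(480,400),interpolation=cv2.INTER_CUBIC),cv2.resize(np.clip(im[150:350,160:480]*1.6,0,255).astype(np.uint8),(480,200))]))
E
```

```text
time_s: 6.38
tcp_pos: [0.5842, -0.2035, 0.2939]
ee_rot: [[0.967, 0.253, 0.004], [0.253, -0.967, -0.0], [0.004, 0.001, -1.0]]
wrist_force: [0.6, -0.5, -1.0]
gripper_width: 0.441
[ 0.57777106 -0.45615856 -1.04899071] 0.4412790749193359
[373 197]
```

View pics/g.png

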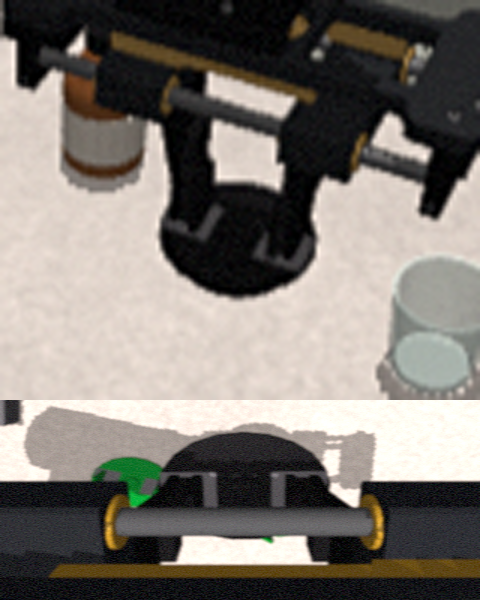

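The cap hangs level between both fingers. The opening is about 38 mm, so the tabs are at their stops. Now to the tube.

```bash
python3 -m inch '[{"hand":1,"slide":[-0.4,2.5,0],"yaw":0},{"hand":1,"slide":[-1.1,7.5,0],"yaw":0},{"hand":1,"slide":[-1.8,12.5,0],"yaw":0},{"hand":1,"slide":[-2.5,17.5,0],"yaw":0},{"hand":1,"slide":[-3.3,22.5,0],"yaw":0},{"hand":1,"slide":[-4,27.5,0],"yaw":0},{"hand":1,"slide":[-4.7,32.5,0],"yaw":0},{"hand":1,"slide":[-5.4,37.5,0],"yaw":0},{"hand":1,"slide":[-6.1,42,0],"yaw":0},{"hand":1,"slide":[-6.3,43.6,0],"yaw":0}]'
python3 -m inch '[{"hand":1,"slide":[0,0,-2.5],"yaw":0},{"hand":1,"slide":[0,0,-5],"yaw":0},{"hand":1,"slide":[0,0,-7],"yaw":0},{"hand":1,"slide":[0,0,-7.8],"yaw":0},{"hand":1,"slide":[0,0,-7.8],"yaw":0},{"hand":1,"slide":[0,0,-7.8],"yaw":0}]'
python3 - <<'E'
from h import *
s=sense();print(s["tcp_pos"],s["wrist_force"]);b=capture("side");T=cam("side")
print("nose exp",proj(T,s["tcp_pos"]-[0,0,.0927]),"flange",proj(T,s["tcp_pos"]-[0,0,.0767]))
g=b[90:230,125:285];cv2.imwrite("pics/g2.png",np.clip(cv2.resize(g,(640,560),interpolation=cv2.INTER_CUBIC)*1.5,0,255).astype(np.uint8))
E
```

```text
time_s: 7.72
tcp_pos: [0.5198, 0.2344, 0.2902]
ee_rot: [[0.967, 0.256, -0.003], [0.256, -0.967, -0.002], [-0.004, 0.001, -1.0]]
wrist_force: [-0.5, 0.3, 0.1]
gripper_width: 0.44
time_s: 8.48
tcp_pos: [0.5213, 0.2326, 0.215]
ee_rot: [[0.967, 0.253, 0.001], [0.253, -0.967, 0.001], [0.001, -0.0, -1.0]]
wrist_force: [-0.1, -0.7, -0.7]
gripper_width: 0.441
[0.5213202  0.2325585  0.21503068] [-0.13033789 -0.71544127 -0.72865046]
nose exp [202.05043921 162.18499704] flange [200.5930333  156.69971803]
```

View pics/g2.png

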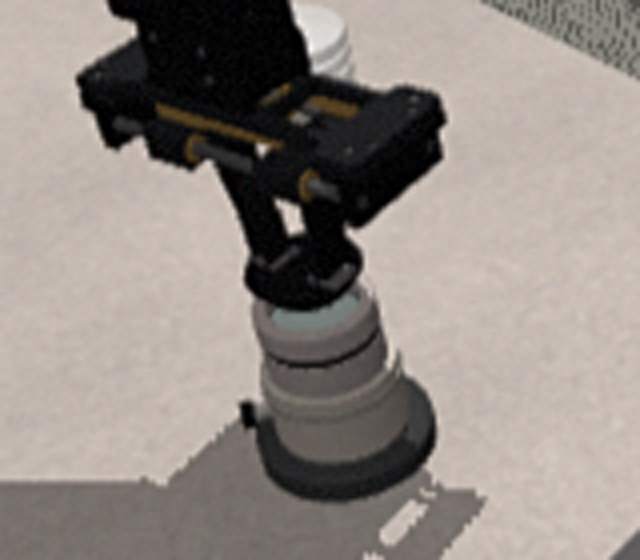

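The cap hovers over the mouth, with the flange at about (201,158) px and the rim below it at about (204,168). Next I feel downward in small steps.

```bash
python3 -m inch '[{"hand":1,"slide":[0,0,-0.4],"yaw":0},{"hand":1,"slide":[0,0,-0.8],"yaw":0},{"hand":1,"slide":[0,0,-0.8],"yaw":0}]' | grep -v rot
python3 -m inch '[{"hand":1,"slide":[0,0,-0.1],"yaw":0},{"hand":1,"slide":[0,0,-0.2],"yaw":0},{"hand":1,"slide":[0,0,-0.2],"yaw":0}]'| grep -v rot
python3 -m inch '[{"hand":1,"slide":[0,0,-0.1],"yaw":0},{"hand":1,"slide":[0,0,-0.2],"yaw":0},{"hand":1,"slide":[0,0,-0.2],"yaw":0}]'| grep -v rot
```

```text
time_s: 8.9
tcp_pos: [0.5206, 0.2323, 0.2058]
wrist_force: [0.5, 0.7, -1.3]
gripper_width: 0.442
time_s: 9.28
tcp_pos: [0.5208, 0.2325, 0.2042]
wrist_force: [0.0, -1.1, -0.4]
gripper_width: 0.44
time_s: 9.65
tcp_pos: [0.5208, 0.2325, 0.2021]
wrist_force: [-0.1, -0.2, -0.1]
gripper_width: 0.436
```

```bash
python3 -m inch '[{"hand":1,"slide":[0,0,-0.1],"yaw":0},{"hand":1,"slide":[0,0,-0.2],"yaw":0},{"hand":1,"slide":[0,0,-0.2],"yaw":0}]' | grep -v rot
python3 -m inch '[{"hand":1,"slide":[0,0,-0.1],"yaw":0},{"hand":1,"slide":[0,0,-0.1],"yaw":0}]'| grep -v rot
```

```text
time_s: 10.02
tcp_pos: [0.5209, 0.2325, 0.2002]
wrist_force: [0.3, -0.0, -0.6]
gripper_width: 0.441
time_s: 10.28
tcp_pos: [0.5209, 0.2325, 0.1992]
wrist_force: [-0.6, -0.4, -0.1]
gripper_width: 0.441
```

```bash
python3 -m inch '[{"hand":1,"slide":[0,0,-0.1],"yaw":0},{"hand":1,"slide":[0,0,-0.1],"yaw":0}]'| grep -v rot
```

```text
time_s: 10.52
tcp_pos: [0.5209, 0.2325, 0.1982]
wrist_force: [0.2, -0.8, 0.5]
gripper_width: 0.44
```

```bash
python3 -m inch '[{"hand":1,"slide":[0,0,-0.1],"yaw":0},{"hand":1,"slide":[0,0,-0.2],"yaw":0},{"hand":1,"slide":[0,0,-0.2],"yaw":0}]'| grep -v rot
```

```text
time_s: 10.9
tcp_pos: [0.5209, 0.2325, 0.1962]
wrist_force: [-0.4, 0.2, -0.5]
gripper_width: 0.438
```

```bash
python3 -m inch '[{"hand":1,"slide":[0,0,-0.1],"yaw":0},{"hand":1,"slide":[0,0,-0.2],"yaw":0},{"hand":1,"slide":[0,0,-0.2],"yaw":0}]'| grep -v rot
```

```text
time_s: 11.28
tcp_pos: [0.5209, 0.2325, 0.1942]
wrist_force: [0.4, 0.4, -0.7]
gripper_width: 0.439
```

```bash
python3 -m inch '[{"hand":1,"slide":[0,0,-0.1],"yaw":0},{"hand":1,"slide":[0,0,-0.1],"yaw":0}]'| grep -v rot
```

```text
time_s: 11.52
tcp_pos: [0.5209, 0.2325, 0.1932]
wrist_force: [-0.2, 0.4, -0.7]
gripper_width: 0.438
```

```bash
python3 -m inch '[{"hand":1,"slide":[0,0,-0.1],"yaw":0},{"hand":1,"slide":[0,0,-0.2],"yaw":0},{"hand":1,"slide":[0,0,-0.2],"yaw":0}]'| grep -v rot
```

```text
time_s: 11.9
tcp_pos: [0.5208, 0.2325, 0.1916]
wrist_force: [-1.2, 0.3, 1.9]
gripper_width: 0.439
```

```bash
python3 -m inch '[{"hand":1,"slide":[0,0,-0.1],"yaw":0},{"hand":1,"slide":[0,0,-0.1],"yaw":0}]'| grep -v rot
```

```text
time_s: 12.15
tcp_pos: [0.5209, 0.2325, 0.1909]
wrist_force: [-1.5, -0.8, 4.9]
gripper_width: 0.438
```

```bash
python3 -m inch '[{"hand":1,"slide":[0,0,-0.1],"yaw":0},{"hand":1,"slide":[0,0,-0.1],"yaw":0}]'| grep -v rot
```

```text
time_s: 12.4
tcp_pos: [0.5209, 0.2325, 0.1904]
wrist_force: [-2.2, -1.3, 6.5]
gripper_width: 0.443
```

```bash
python3 -m inch '[{"hand":1,"slide":[0,0,-0.1],"yaw":0},{"hand":1,"slide":[0,0,-0.1],"yaw":0}]'| grep -v rot
```

```text
time_s: 12.65
tcp_pos: [0.5209, 0.2325, 0.1899]
wrist_force: [-4.3, -0.3, 9.5]
gripper_width: 0.44
```

```bash
python3 - <<'E'
from h import *
s=sense();print(s["tcp_pos"],s["wrist_force"],s["moment"]);b=capture("side");T=cam("side")
for h in (.104,.113): print(h,proj(T,[.521,.2325,h]))
print("flange under exp",proj(T,s["tcp_pos"]-[0,0,.0787]))
g=b[125:205,165:245];cv2.imwrite("pics/g3.png",np.clip(cv2.resize(g,(560,560),interpolation=cv2.INTER_CUBIC)*1.8,0,255).astype(np.uint8))
E
```

```text
[0.5209091  0.23253213 0.18992784] [-4.31133976 -0.2727774   9.52288783] [-0.24004166  1.12151789  0.0086498 ]
0.104 [203.58266518 168.38975791]
0.113 [202.78756362 165.4000474 ]
flange under exp [202.90491316 166.00440183]
```

View pics/g3.png

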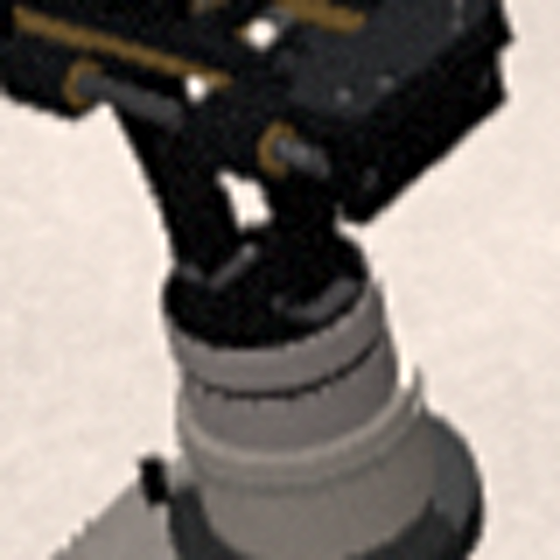

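The flange's front edge now meets the rim's edge at about (203,174) px, which agrees with a rim at ≈0.113. The lateral force in −x means the cap is binding on the +x side, so I back off slightly and shift toward −x.

```bash
python3 -m inch '[{"hand":1,"slide":[0,0,0.1],"yaw":0},{"hand":1,"slide":[-0.1,0,0.1],"yaw":0},{"hand":1,"slide":[-0.1,0,0.1],"yaw":0}]'| grep -v rot; python3 -c "
from station import *;print(sense()['moment'])"
```

```text
time_s: 13.08
tcp_pos: [0.5207, 0.2325, 0.1906]
wrist_force: [1.2, -1.5, 6.2]
gripper_width: 0.442
[-0.49888475 -0.00515887 -0.01440943]
```

```bash
python3 -m inch '[{"hand":1,"slide":[-0.1,0,0],"yaw":0},{"hand":1,"slide":[-0.1,0,0],"yaw":0}]'| grep -v rot; python3 -c "
from station import *;print(sense()['moment'])"
```

```text
time_s: 13.32
tcp_pos: [0.5204, 0.2326, 0.1908]
wrist_force: [2.3, -1.4, 5.0]
gripper_width: 0.436
[-0.63586094 -0.55623441 -0.02109511]
```

The plug is in the bore: the TCP barely moved sideways, and the force reversed. I'll centre it and press gently.

```bash
python3 -m inch '[{"hand":1,"slide":[0.07,-0.07,-0.05],"yaw":0},{"hand":1,"slide":[0.07,-0.07,-0.15],"yaw":0},{"hand":1,"slide":[0.07,-0.07,-0.15],"yaw":0}]'; python3 -c "
from station import *;print(sense()['moment'])"
```

```text
time_s: 13.7
tcp_pos: [0.5206, 0.2325, 0.1899]
ee_rot: [[0.967, 0.254, 0.004], [0.254, -0.967, 0.002], [0.004, -0.001, -1.0]]
wrist_force: [-2.2, -0.1, 10.0]
gripper_width: 0.442
[-0.00417226  0.71416126  0.03413735]
```

That is 10 N on the cushion, with flange and rim heights agreeing at ≈0.1126. Release.

```bash
python3 -m inch '[{"hand":0.4,"slide":[0,0,0],"yaw":0},{"hand":0.2,"slide":[0,0,0],"yaw":0},{"hand":0,"slide":[0,0,0],"yaw":0},{"hand":0,"slide":[0,0,0],"yaw":0},{"hand":0,"slide":[0,0,0],"yaw":0},{"hand":0,"slide":[0,0,0],"yaw":0}]' | grep -v rot
python3 -m inch '[{"hand":0,"slide":[0,0,1],"yaw":0},{"hand":0,"slide":[0,0,3],"yaw":0},{"hand":0,"slide":[0,0,6],"yaw":0},{"hand":0,"slide":[0,0,9],"yaw":0},{"hand":0,"slide":[0,0,10.5],"yaw":0},{"hand":0,"slide":[0,0,10.5],"yaw":0},{"hand":0,"slide":[0,0,10.5],"yaw":0}]' | grep -v rot
python3 - <<'E'
from h import *
s=sense();w=capture("wrist");b=capture("side");cv2.imwrite("pics/w9.png",w);cv2.imwrite("pics/s9.png",b);C=cam("wrist",s)
np.savez("w9.npz",tcp_pos=s["tcp_pos"],ee_rot=s["ee_rot"])
f=lambda g:np.clip(cv2.resize(g,(400,400),interpolation=cv2.INTER_CUBIC)*1.8,0,255).astype(np.uint8)
cv2.imwrite("pics/g9.png",np.hstack([f(w[130:260,260:390]),f(b[130:210,165:245])]))
E
```

```text
time_s: 14.45
tcp_pos: [0.5195, 0.2317, 0.1875]
wrist_force: [-0.6, 0.1, 0.4]
gripper_width: 0.979
time_s: 15.32
tcp_pos: [0.519, 0.2315, 0.2914]
wrist_force: [-0.2, 0.7, 0.7]
gripper_width: 1.002
```

View pics/g9.png

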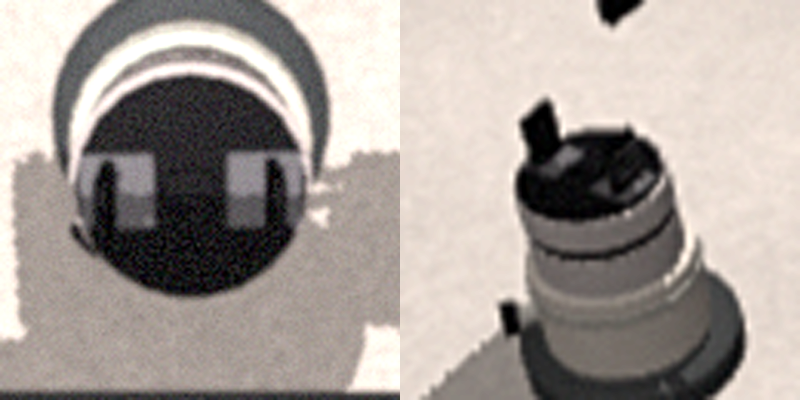

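The wrist crop shows the flange flat and central on the rim. The tab spacing scales to about 45–46 mm between tab mid-thicknesses, against 49–50 mm free. That is about 2 mm inward per tab, which matches locked (1.8 mm) and not caught on the lip (5–6 mm). The gripper is clear, so I'm handing in.

```bash
python3 -c "
from station import *;print(finish_job())"
```

```text
the job is handed in; nothing more can be done
None
```

The cap is on the tube and looks locked, and I handed the job in at about 15.4 s. I pinched the black cap by its tabs (opening about 38 mm, so both at their stops), lifted it, and lowered it into the mouth in 1–2 mm steps. I felt first contact at a TCP height of about 0.192 m, re-centred by about 1 mm, pressed to 10 N, then let go and backed away.

**Last checks:**
- **Seating:** the wrist and side pictures show the flange flat and central on the rim. Contact and sight agree on a rim height of about 0.113 m.
- **Tabs:** by eye from the last wrist picture, both have sprung out to about 2 mm inward of free. That fits locked (1.8 mm), not caught on the lip (5–6 mm).
- **Contact:** the gripper is clear and the wrist force is back to noise. The highest force in the readings was about 10 N, with a brief 4 N sideways bind before I re-centred.

**Not checked or in disagreement:**
- I did not tug the cap to prove the lock.
- The bystanders were not measured again. The arm and cap never went low near them.
- A rough rim height from the mouth's apparent size read 0.094–0.10 m. I trusted triangulation (0.112 m) and touch instead.

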